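# Snap the food box lid shut all round

## Task

Close the food box on the hob by pressing its lid rim down with the fingertips, one section after another, until all four are snapped fully shut; the section with the pull tab comes last, so that the air can escape there. Only press: leave the box standing where it is, neither lifted nor tipped nor pushed away, and do not disturb the other things.

Things in the scene. Friction and masses are not known exactly. Their poses are not given: they have to be found in the camera images.
- food_box: Loose food box, 160x120 mm, clear tub, white lid with grey rim, 0.7 kg, any yaw. Origin: centre of its underside; z up, x along the long side, pull tab at the -x end. The lid has a fixed centre panel (top at z 62 mm) and round it four separate rim sections, one a side, that snap straight down: tops at z 75 mm raised, 66 mm shut. All start partly raised, 4 to 9 mm above shut.
- rim_tab_top (a point): Middle of the flat top of the short rim section with the pull tab (a 30 mm wide ribbed tongue, which sticks out 16 mm beyond the rim): a bar 72 mm long (along the box's y) and 22 mm wide, at (-0.069, 0) m in the box's x, y; moves with the section; it is pressed here.
- rim_tab (a joint): How far the short rim section with the pull tab (a 30 mm wide ribbed tongue, which sticks out 16 mm beyond the rim) is pressed down, m: 0 raised, 0.009 shut against its stop. It is a stiff snap fit: about 7 N downwards moves it, it stays where it is left, and it stops firmly at the end.
- rim_far_top (a point): Middle of the flat top of the short rim section opposite the pull tab: a bar 72 mm long (along the box's y) and 22 mm wide, at (0.069, 0) m in the box's x, y; moves with the section; it is pressed here.
- rim_far (a joint): How far the short rim section opposite the pull tab is pressed down, m: 0 raised, 0.009 shut against its stop. It is a stiff snap fit: about 7 N downwards moves it, it stays where it is left, and it stops firmly at the end.
- rim_right_top (a point): Middle of the flat top of the long rim section at the box's own -y side: a bar 112 mm long (along the box's x) and 22 mm wide, at (0, -0.049) m in the box's x, y; moves with the section; it is pressed here.
- rim_right (a joint): How far the long rim section at the box's own -y side is pressed down, m: 0 raised, 0.009 shut against its stop. It is a stiff snap fit: about 7 N downwards moves it, it stays where it is left, and it stops firmly at the end.
- rim_left_top (a point): Middle of the flat top of the long rim section at the box's own +y side: a bar 112 mm long (along the box's x) and 22 mm wide, at (0, 0.049) m in the box's x, y; moves with the section; it is pressed here.
- rim_left (a joint): How far the long rim section at the box's own +y side is pressed down, m: 0 raised, 0.009 shut against its stop. It is a stiff snap fit: about 7 N downwards moves it, it stays where it is left, and it stops firmly at the end.
- fish_tin: Bystander: low round tin, 86 mm across, 40 mm high. Origin: centre of its underside.
- honey_jar: Bystander: glass jar with white lid, 64 mm across, 97 mm high. Origin: centre of its underside.
- kitchen_timer: Bystander: white round wind-up timer, 68 mm across, 58 mm high. Origin: centre of its underside.
- spice_jar_1: Bystander: small jar with black cap, 41 mm across, 105 mm high, at the back (right of the other one). Origin: centre of its underside.
- spice_jar_2: Bystander: small jar with black cap, 41 mm across, 105 mm high, at the back (left of the other one). Origin: centre of its underside.
- tea_carton: Bystander: small upright carton, 64x23x86 mm, at the left. Origin: centre of its underside.
- sugar_sticks: Bystander: small upright carton, 60x45x86 mm, at the left. Origin: centre of its underside.

How it is judged:
By the outcome, as a careful person would: the job done as asked, in the order asked, and still so for the second after the job is handed in, with the robot touching nothing.
It also fails if it takes over 54 s, if anything falls off the work surface, if the arm or the gripper's body presses on something with over 40 N, if the wrist force passes 120 N, or if a joint passes its speed limit or range.

## Robot

A 6-joint arm with a two-finger parallel gripper is mounted at the origin on a cart in front of the work surface, level with it; the furniture and walls round the work are solid. World frame = base frame: x ahead of the robot, y to its left, z up, the work surface at z = 0. Lengths are in mm, angles in degrees, forces in N, time in s.
With the tool pointing down it reaches from about 350 to 850 mm from the base axis. Payload 8.1 kg.
Tool frame: the origin (TCP) lies midway between the tips of the shut fingers; the grasp point (between the pads) lies 19 mm behind it; z points along the fingers, y is the line along which they close (so a half turn about z gives the same grasp; the last joint's range is limited). The gripper opens to 85 mm and grips with 20 to 120 N. Pads are 22 mm wide; open, the fingers measure 114 mm over their backs; the gripper's body (76 mm by 85 mm) begins 54 mm behind the grasp point. The pads swing forward as they close: fully open they stand 13 mm farther back than shut.
Start: joints at [-68.549, 7.471, 85.268, -0, 87.261, -4.893], TCP at [266.281, -537.68, 231.292] pointing down, gripper open.
Joint ranges: [-169.43, 169.43], [-51.17, 129.36], [1.28, 143.12], [-76.62, 256.62], [0, 156.53], [-152.29, 152.29]. Speed limits (degrees/s): [136.94, 136.94, 159.86, 180, 180, 180].

## Interface

Orientations are given as [roll, pitch, yaw] about the fixed x, y, z axes, in that order (R = Rz(yaw) Ry(pitch) Rx(roll)).
In Python, from bench import sense, snapshot, camera_params, hand_in, masks_of, pinpoint gives the robot as it stands.
- The arm moves only by the tool step_arm, never from a script. Its argument "targets" is a list of rows, each an object with "angular": the turn, a rotation vector about the tool's x, y, z scaled (see below), a list of three; "dp": the shift along the tool's x, y, z scaled (see below), a list of three; "fingers": the closure, from 0 (fully open) to 1 (shut). A call has exactly 8 rows; each row is the pose to reach, as a shift and turn from the pose commanded when the call began, along the tool's axes at that moment, turning the shorter way round; what a row does not reach only later rows make up. The controller multiplies each number of a shift by 0.2 m and each number of a turn by 180 degrees. A row lasts 1/8 s, in which the tool goes at most 62.5 mm and 10.7 degrees, less where a joint would pass 70% of its speed; a pose out of reach is approached as far as the arm can. A call with a number of a shift or a turn outside -1 to 1 is refused whole. A call with a gripper value outside its range is refused whole. The fingers move at their own pace and stop on an object; "newtons" is the grip in N (left out, the last holds). Time passes only in rows, so rows that repeat a pose let the fingers close, or fill a call up. It gives the time, the measured TCP pose, the force, the opening and the grip force at its end, in the units of the state.
- sense(): the state, without advancing time (a new reading comes with each control period).
- snapshot(name): name is "scene" or "top" or "wrist"; returns the picture (420x560x3 uint8, blue, green, red); there is no depth.
- camera_params(name): a dict with "vfov" (degrees; the focal length in pixels is half the picture's height over the tangent of half this angle, whatever the lens; pixels are square), "cx", "cy" (the principal point, pixels), "R" (3x3) and "t" (3): a world point X has camera coordinates R X + t. Camera axes: x right, y down, z forward; pixel columns grow to the right and rows downward; lengths in mm; the calibration is good to about 2 mm. A picture is of the moment at which its call begins: read the wrist's pose just before it. camera_params takes no time and is no camera call; for the wrist camera it gives the pose at the moment of the call.
- hand_in(): hands the job in; it is judged then, once.
Trained networks look in the newest picture that a camera, given by its name, has taken for a name from the list of things; names that differ only in an ending like _2 or _b are one class to them, and where a whole thing is asked for, a point or a joint stands for the part that bears it (a point fixed in the world has none). Each returns a list of dicts, best first, with "conf" (0 to 1); they miss things now and then, are a little off and sometimes report something else, mostly with a low value. They report only what shows in the picture. A call takes as long as a camera call.
- masks_of(camera, label): "pixels" (420x560 bool, what is visible of it) and "at" ([column, row] in pixels, amid what is visible of it).
- pinpoint(camera, label): "at" ([column, row] in pixels: a listed point, or the origin of a listed thing).
The state is a dict: "time": time; "joint_pos": joint angles; "qd": joint speeds; "joint_efforts": joint torques, N m; "tool_pos": TCP position; "tcp_rot": TCP orientation; "ft_force": force on the tool from outside, world axes, zero at the start; "wrist_torque": the same for the moment, N m; "finger_gap": finger opening in mm; "grip_force": force on a finger pad.
Only numpy, scipy, OpenCV 4.12 (cv2) and the standard library are available. Lean on these libraries where they do the work, as an engineer would, in place of code of your own. Each camera call takes 0.05 s, during which the arm holds its last target. There are 200 camera calls.

## Working session

There is one attempt and no reset: what is moved stays moved. The work goes in short steps, Python scripts to look and compute and a tool call to move; the robot and the scene stay as the last step left them, time stands still between calls to the robot, and variables do not carry over. Pictures are saved under pics/ and viewed, at most 10 in all, crops included, and the job is handed in when it is done.

Besides the shell and the picture viewer there is one more tool, called after ">>>" as name(argument=value, ...), one argument or row to a line, values as JSON. step_arm: Moves the arm, as the interface text tells. Its arguments: {"type":"object","properties":{"targets":{"type":"array","items":{"type":"object","properties":{"angular":{"type":"array","items":{"type":"number","minimum":-1,"maximum":1}},"dp":{"type":"array","items":{"type":"number","minimum":-1,"maximum":1}},"fingers":{"type":"number"}}}},"newtons":{"type":"number"}},"required":["targets"]}

```bash
mkdir -p pics
cat > h.py <<'E'
import numpy as np, cv2
from bench import *
from scipy.spatial.transform import Rotation as Ro
def ray(c,uv):
    p=camera_params(c);f=210/np.tan(np.radians(p['vfov']/2));R=np.array(p['R']);t=np.array(p['t'])
    return -R.T@t, R.T@np.array([(uv[0]-p['cx'])/f,(uv[1]-p['cy'])/f,1])
def onz(c,uv,z):
    o,d=ray(c,uv);return o+d*(z-o[2])/d[2]
def proj(c,X):
    p=camera_params(c);f=210/np.tan(np.radians(p['vfov']/2));x=np.array(p['R'])@X+np.array(p['t']);return x[:2]/x[2]*f+[p['cx'],p['cy']]
E
python3 - <<'E'
from h import *
ims=[]
for c in ['scene','top']:
    im=snapshot(c);cv2.imwrite(f'pics/{c}0.png',im)
    for n in ['rim_tab_top','rim_far_top','rim_right_top','rim_left_top','food_box']:
        r=pinpoint(c,n)
        for q in r[:2]: print(c,n,q['at'],round(q['conf'],2),onz(c,q['at'],0 if n=='food_box' else 71).round(1))
for n in ['fish_tin','honey_jar','kitchen_timer','spice_jar_1','tea_carton','sugar_sticks']:
    for q in pinpoint('top',n)[:2]: print(n,round(q['conf'],2),onz('top',q['at'],0).round(0))
s=sense();print(s['time'],s['tool_pos'],s['tcp_rot'],s['ft_force'],s['finger_gap'])
E
```

```text
scene rim_tab_top [253.1, 179.3] 0.65 [571.6 185.4  71. ]
scene rim_far_top [278.8, 203.0] 0.85 [523.   52.1  71. ]
scene rim_right_top [247.0, 191.1] 0.85 [517.  145.1  71. ]
scene rim_left_top [288.8, 184.2] 0.47 [608.8 106.4  71. ]
scene food_box [263.2, 219.5] 0.58 [542.2 122.    0. ]
top rim_tab_top [229.3, 190.9] 0.83 [575.6 186.6  71. ]
top rim_far_top [283.4, 208.1] 0.53 [528.6  48.6  71. ]
top rim_right_top [248.6, 219.1] 0.55 [502.3 138.   71. ]
top rim_left_top [263.7, 179.6] 0.92 [602.8  97.7  71. ]
top rim_left_top [282.1, 207.8] 0.21 [529.4  51.9  71. ]
top food_box [253.5, 199.9] 0.66 [556.5 131.8   0. ]
fish_tin 0.66 [ 609. -192.    0.]
honey_jar 0.66 [ 415. -200.    0.]
kitchen_timer 0.64 [ 517. -196.    0.]
spice_jar_1 0.84 [702. -13.   0.]
spice_jar_1 0.67 [706. 218.   0.]
tea_carton 0.86 [556. 276.   0.]
sugar_sticks 0.89 [415. 273.   0.]
0.9 [ 266.29372955 -537.68390728  231.29808859] [ 1.79999015e+02 -2.64218617e-03  2.63435000e+01] [-0.75937359  0.01174667 -1.31085994] 85.52539800075105
```

View pics/scene0.png

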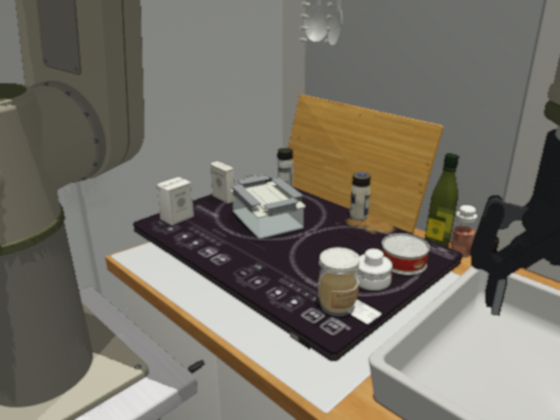

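View pics/top0.png

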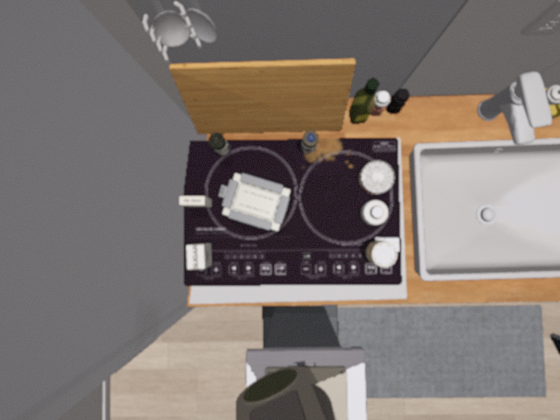

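The box sits on the left-hand hob ring, with its tab towards world +y and its long axis at about 70°. I'll move above it with the fingers shut.

>>> step_arm(
  targets=[
    {"dp": [0.114,-0.096,0],"angular": [0,0,0],"fingers": 1},
    {"dp": [0.228,-0.192,0],"angular": [0,0,0],"fingers": 1},
    {"dp": [0.342,-0.288,0],"angular": [0,0,0],"fingers": 1},
    {"dp": [0.456,-0.384,0],"angular": [0,0,0],"fingers": 1},
    {"dp": [0.57,-0.48,0],"angular": [0,0,0],"fingers": 1},
    {"dp": [0.684,-0.576,0],"angular": [0,0,0],"fingers": 1},
    {"dp": [0.8,-0.673,0],"angular": [0,0,0],"fingers": 1},
    {"dp": [0.913,-0.769,0],"angular": [0,0,0],"fingers": 1},
  ],
)

```text
time: 1.9
tool_pos: [362.0, -317.9, 231.4]
tcp_rot: [180.0, -0.0, 26.3]
ft_force: [-0.8, 0.9, -0.1]
finger_gap: -0.0
grip_force: 0.0
```

>>> step_arm(
  targets=[
    {"dp": [0.114,-0.096,0],"angular": [0,0,0],"fingers": 1},
    {"dp": [0.228,-0.192,0],"angular": [0,0,0],"fingers": 1},
    {"dp": [0.342,-0.288,0],"angular": [0,0,0],"fingers": 1},
    {"dp": [0.456,-0.384,0],"angular": [0,0,0],"fingers": 1},
    {"dp": [0.57,-0.48,0],"angular": [0,0,0],"fingers": 1},
    {"dp": [0.684,-0.576,0],"angular": [0,0,0],"fingers": 1},
    {"dp": [0.8,-0.673,0],"angular": [0,0,0],"fingers": 1},
    {"dp": [0.913,-0.769,0],"angular": [0,0,0],"fingers": 1},
  ],
)

```text
time: 2.9
tool_pos: [457.4, -99.0, 231.5]
tcp_rot: [180.0, -0.0, 26.3]
ft_force: [1.1, 0.2, -0.2]
finger_gap: -0.1
grip_force: 0.0
```

>>> step_arm(
  targets=[
    {"dp": [0.114,-0.096,-0.01],"angular": [0,0,-0.03],"fingers": 1},
    {"dp": [0.228,-0.192,-0.02],"angular": [0,0,-0.06],"fingers": 1},
    {"dp": [0.342,-0.288,-0.03],"angular": [0,0,-0.09],"fingers": 1},
    {"dp": [0.456,-0.384,-0.04],"angular": [0,0,-0.12],"fingers": 1},
    {"dp": [0.57,-0.48,-0.06],"angular": [0,0,-0.15],"fingers": 1},
    {"dp": [0.684,-0.576,-0.08],"angular": [0,0,-0.18],"fingers": 1},
    {"dp": [0.8,-0.673,-0.1],"angular": [0,0,-0.21],"fingers": 1},
    {"dp": [0.913,-0.769,-0.1],"angular": [0,0,-0.242],"fingers": 1},
  ],
)

```text
time: 3.9
tool_pos: [553.1, 119.9, 251.9]
tcp_rot: [179.9, -0.0, 70.1]
ft_force: [0.0, -0.3, 0.3]
finger_gap: 0.1
grip_force: 0.0
```

Run:
```python
from h import *
s=sense();print(s['time'],s['tool_pos'],s['tcp_rot'],s['ft_force'],s['joint_pos'])
R=Ro.from_euler('xyz',s['tcp_rot'],degrees=True).as_matrix()
im=snapshot('wrist');cv2.imwrite('pics/w1.png',im)
p=camera_params('wrist');o=-np.array(p['R']).T@p['t'];print('cam in tool',(R.T@(o-s['tool_pos'])).round(1))
P={}
for n in ['rim_tab_top','rim_far_top','rim_right_top','rim_left_top']:
    for q in pinpoint('wrist',n)[:2]: print(n,q['at'],round(q['conf'],2),onz('wrist',q['at'],71).round(1))
```

```text
3.9 [553.05303623 119.91326887 251.87565483] [ 1.79946059e+02 -2.75479137e-02  7.00942979e+01] [ 0.02721604 -0.30863092  0.30103964] [7.04255109e+00 1.68341857e+00 8.92249230e+01 1.11372821e-04
 8.90310902e+01 2.69482643e+01]
cam in tool [  76.1   -1.7 -142. ]
rim_tab_top [272.0, 109.9] 0.56 [568.2 184.8  71. ]
rim_far_top [275.5, 258.3] 0.96 [523.6  54.4  71. ]
rim_right_top [218.5, 187.1] 0.57 [499.3 136.2  71. ]
rim_left_top [328.0, 189.9] 0.83 [590.6  99.4  71. ]
rim_left_top [274.2, 170.9] 0.74 [551.3 132.3  71. ]
```

View pics/w1.png

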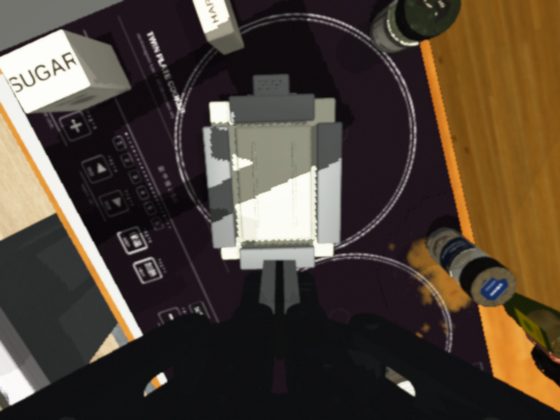

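The wrist view shows the box clearly. The tab section is at (272,109), far at (276,257), right at (220,187) and left at (328,187). That gives a centre of about (545.5,118.5) with the tab direction at about 70°, so tool x is the tab direction and tool y is the box's +y. I'll go above the far section first.

>>> step_arm(
  targets=[
    {"dp": [-0.12,-0.01,0.1],"angular": [0,0,0],"fingers": 1},
    {"dp": [-0.24,-0.02,0.22],"angular": [0,0,0],"fingers": 1},
    {"dp": [-0.365,-0.033,0.36],"angular": [0,0,0],"fingers": 1},
    {"dp": [-0.365,-0.033,0.5],"angular": [0,0,0],"fingers": 1},
    {"dp": [-0.365,-0.033,0.62],"angular": [0,0,0],"fingers": 1},
    {"dp": [-0.365,-0.033,0.73],"angular": [0,0,0],"fingers": 1},
    {"dp": [-0.365,-0.033,0.8],"angular": [0,0,0],"fingers": 1},
    {"dp": [-0.365,-0.033,0.835],"angular": [0,0,0],"fingers": 1},
  ],
)

```text
time: 5.15
tool_pos: [520.8, 52.1, 83.7]
tcp_rot: [-180.0, 0.0, 69.8]
ft_force: [-0.8, 0.2, 0.4]
finger_gap: 0.1
grip_force: 0.0
```

Run:
```python
from h import *
s=sense();print(s['time'],s['tool_pos'],s['tcp_rot'],s['ft_force'])
im=snapshot('wrist')
for n in ['rim_tab_top','rim_far_top','rim_right_top','rim_left_top']:
    for q in pinpoint('wrist',n)[:2]: print(n,q['at'],round(q['conf'],2),onz('wrist',q['at'],71).round(1))
print(proj('wrist',s['tool_pos']))
cv2.imwrite('pics/w2.png',im)
```

```text
5.15 [520.75616571  52.10052982  83.72796346] [-1.79965548e+02  1.80098831e-02  6.98405245e+01] [-0.80099932  0.22795488  0.42690801]
rim_tab_top [163.9, 100.4] 0.28 [501.4 137.3  71. ]
rim_far_top [292.4, 259.9] 0.91 [527.   53.1  71. ]
rim_right_top [162.0, 104.0] 0.68 [500.5 136.5  71. ]
rim_left_top [408.7, 99.1] 0.93 [595.7 103.8  71. ]
[279.43178331 278.92209502]
```

View pics/w2.png

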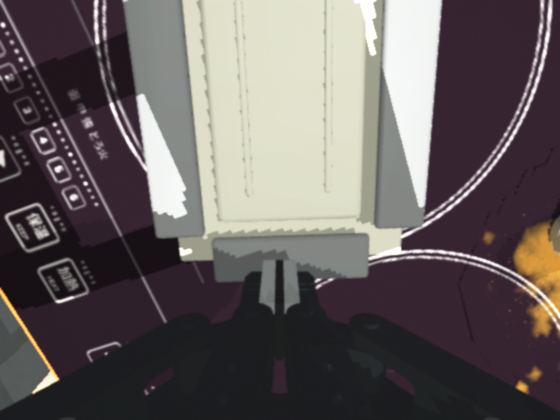

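The far bar's centre is at about (292,259), and the fingertips are about 5 mm to its left. From this view I refine the centre to (548.9,118.4) and the axis to 71.5°. I'll correct the offset and press.

>>> step_arm(
  targets=[
    {"dp": [0.015,0.027,0.02],"angular": [0,0,0],"fingers": 1},
    {"dp": [0.015,0.027,0.04],"angular": [0,0,0],"fingers": 1},
    {"dp": [0.015,0.027,0.055],"angular": [0,0,0],"fingers": 1},
    {"dp": [0.015,0.027,0.07],"angular": [0,0,0],"fingers": 1},
    {"dp": [0.015,0.027,0.08],"angular": [0,0,0],"fingers": 1},
    {"dp": [0.015,0.027,0.09],"angular": [0,0,0],"fingers": 1},
    {"dp": [0.015,0.027,0.09],"angular": [0,0,0],"fingers": 1},
    {"dp": [0.015,0.027,0.09],"angular": [0,0,0],"fingers": 1},
  ],
)

```text
time: 6.4
tool_pos: [527.1, 53.6, 66.5]
tcp_rot: [-180.0, 0.0, 69.9]
ft_force: [-3.1, -0.3, 5.6]
finger_gap: 0.1
grip_force: 2.5
```

>>> step_arm(
  targets=[
    {"dp": [0,0,0.003],"angular": [0,0,0],"fingers": 1},
    {"dp": [0,0,0.006],"angular": [0,0,0],"fingers": 1},
    {"dp": [0,0,0.008],"angular": [0,0,0],"fingers": 1},
    {"dp": [0,0,0.01],"angular": [0,0,0],"fingers": 1},
    {"dp": [0,0,0.01],"angular": [0,0,0],"fingers": 1},
    {"dp": [0,0,0.01],"angular": [0,0,0],"fingers": 1},
    {"dp": [0,0,0.01],"angular": [0,0,0],"fingers": 1},
    {"dp": [0,0,0.01],"angular": [0,0,0],"fingers": 1},
  ],
)

```text
time: 7.4
tool_pos: [527.3, 53.6, 65.9]
tcp_rot: [-180.0, 0.0, 69.9]
ft_force: [-10.1, 0.3, 18.9]
finger_gap: -0.1
grip_force: 9.4
```

The far section is at its stop (z 65.9, 19 N). I'll lift off and go above the right section.

>>> step_arm(
  targets=[
    {"dp": [0,0,-0.06],"angular": [0,0,0],"fingers": 1},
    {"dp": [0,0,-0.14],"angular": [0,0,0],"fingers": 1},
    {"dp": [0.08,-0.06,-0.16],"angular": [0,0,0],"fingers": 1},
    {"dp": [0.17,-0.12,-0.16],"angular": [0,0,0],"fingers": 1},
    {"dp": [0.26,-0.19,-0.16],"angular": [0,0,0],"fingers": 1},
    {"dp": [0.335,-0.254,-0.14],"angular": [0,0,0],"fingers": 1},
    {"dp": [0.335,-0.254,-0.11],"angular": [0,0,0],"fingers": 1},
    {"dp": [0.335,-0.254,-0.09],"angular": [0,0,0],"fingers": 1},
  ],
)

```text
time: 8.4
tool_pos: [502.2, 133.9, 81.6]
tcp_rot: [-180.0, 0.0, 69.9]
ft_force: [-0.0, -0.5, -0.2]
finger_gap: -0.1
grip_force: 0.0
```

Run:
```python
from h import *
s=sense();print(s['time'],s['tool_pos'],s['tcp_rot'],s['ft_force'])
im=snapshot('wrist')
for n in ['rim_tab_top','rim_far_top','rim_right_top','rim_left_top']:
    for q in pinpoint('wrist',n)[:2]: print(n,q['at'],round(q['conf'],2),onz('wrist',q['at'],71).round(1))
for X in [(502.4,133.9,71),(595.4,102.9,71),(570.8,183.8,71)]:cv2.circle(im,[int(v) for v in proj('wrist',X)],4,(0,0,255),1)
cv2.imwrite('pics/w3.png',im)
```

```text
8.4 [502.18955526 133.93151975  81.57608078] [-1.79971510e+02  3.34657134e-02  6.99393373e+01] [-0.04843688 -0.50651697 -0.23213514]
rim_tab_top [397.3, 107.0] 0.74 [569.7 183.7  71. ]
rim_far_top [373.1, 380.6] 0.81 [524.5  58.9  71. ]
rim_right_top [278.6, 268.5] 0.58 [501.3 133.3  71. ]
rim_left_top [495.5, 265.3] 0.96 [594.8 100.8  71. ]
rim_left_top [372.8, 383.1] 0.43 [524.3  57.   71. ]
```

View pics/w3.png

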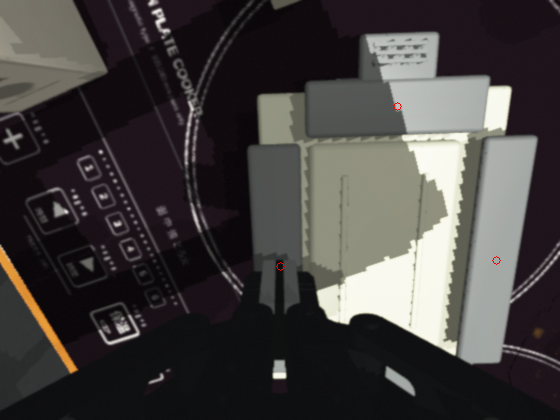

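The red predicted points sit on the bars, and the tip is over the right section's middle at about (280,266). Pressing.

>>> step_arm(
  targets=[
    {"dp": [0,0,0.02],"angular": [0,0,0],"fingers": 1},
    {"dp": [0,0,0.035],"angular": [0,0,0],"fingers": 1},
    {"dp": [0,0,0.05],"angular": [0,0,0],"fingers": 1},
    {"dp": [0,0,0.062],"angular": [0,0,0],"fingers": 1},
    {"dp": [0,0,0.074],"angular": [0,0,0],"fingers": 1},
    {"dp": [0,0,0.085],"angular": [0,0,0],"fingers": 1},
    {"dp": [0,0,0.09],"angular": [0,0,0],"fingers": 1},
    {"dp": [0,0,0.09],"angular": [0,0,0],"fingers": 1},
  ],
)

```text
time: 9.65
tool_pos: [502.7, 133.8, 65.9]
tcp_rot: [180.0, 0.0, 69.9]
ft_force: [-9.5, -2.4, 16.2]
finger_gap: 0.0
grip_force: 8.6
```

>>> step_arm(
  targets=[
    {"dp": [0,0,-0.06],"angular": [0,0,0],"fingers": 1},
    {"dp": [0,0,-0.14],"angular": [0,0,0],"fingers": 1},
    {"dp": [0,0.12,-0.16],"angular": [0,0,0],"fingers": 1},
    {"dp": [0.01,0.25,-0.16],"angular": [0,0,0],"fingers": 1},
    {"dp": [0.012,0.38,-0.16],"angular": [0,0,0],"fingers": 1},
    {"dp": [0.012,0.49,-0.14],"angular": [0,0,0],"fingers": 1},
    {"dp": [0.012,0.49,-0.11],"angular": [0,0,0],"fingers": 1},
    {"dp": [0.012,0.49,-0.09],"angular": [0,0,0],"fingers": 1},
  ],
)

```text
time: 10.65
tool_pos: [594.6, 102.7, 81.8]
tcp_rot: [-179.9, 0.0, 69.9]
ft_force: [0.5, 0.3, 0.2]
finger_gap: 0.2
grip_force: 0.0
```

Run:
```python
from h import *
s=sense();print(s['time'],s['tool_pos'],s['ft_force'])
im=snapshot('wrist')
for n in ['rim_tab_top','rim_far_top','rim_right_top','rim_left_top']:
    for q in pinpoint('wrist',n)[:2]: print(n,q['at'],round(q['conf'],2),onz('wrist',q['at'],71).round(1))
```

```text
10.65 [594.63285736 102.7477918   81.83606527] [0.52941701 0.30687403 0.18269364]
rim_tab_top [151.4, 113.9] 0.75 [568.3 184.5  71. ]
rim_right_top [71.5, 265.5] 0.58 [505.1 136.5  71. ]
rim_left_top [277.9, 269.2] 0.59 [593.2 102.4  71. ]
```

>>> step_arm(
  targets=[
    {"dp": [0,0,0.02],"angular": [0,0,0],"fingers": 1},
    {"dp": [0,0,0.035],"angular": [0,0,0],"fingers": 1},
    {"dp": [0,0,0.05],"angular": [0,0,0],"fingers": 1},
    {"dp": [0,0,0.062],"angular": [0,0,0],"fingers": 1},
    {"dp": [0,0,0.074],"angular": [0,0,0],"fingers": 1},
    {"dp": [0,0,0.085],"angular": [0,0,0],"fingers": 1},
    {"dp": [0,0,0.09],"angular": [0,0,0],"fingers": 1},
    {"dp": [0,0,0.09],"angular": [0,0,0],"fingers": 1},
  ],
)

```text
time: 11.9
tool_pos: [595.6, 102.5, 65.9]
tcp_rot: [180.0, 0.0, 69.9]
ft_force: [-8.1, 0.1, 14.1]
finger_gap: 0.3
grip_force: 7.0
```

>>> step_arm(
  targets=[
    {"dp": [0,0,0.003],"angular": [0,0,0],"fingers": 1},
    {"dp": [0,0,0.003],"angular": [0,0,0],"fingers": 1},
    {"dp": [0,0,-0.07],"angular": [0,0,0],"fingers": 1},
    {"dp": [0,0,-0.15],"angular": [0,0,0],"fingers": 1},
    {"dp": [0.1,-0.08,-0.16],"angular": [0,0,0],"fingers": 1},
    {"dp": [0.22,-0.17,-0.16],"angular": [0,0,0],"fingers": 1},
    {"dp": [0.338,-0.26,-0.14],"angular": [0,0,0],"fingers": 1},
    {"dp": [0.338,-0.26,-0.09],"angular": [0,0,0],"fingers": 1},
  ],
)

```text
time: 12.9
tool_pos: [570.2, 185.9, 83.6]
tcp_rot: [179.9, -0.1, 70.0]
ft_force: [0.3, 0.2, 0.1]
finger_gap: -0.4
grip_force: 0.0
```

Run:
```python
from h import *
s=sense();print(s['time'],s['tool_pos'],s['ft_force'])
im=snapshot('wrist')
for n in ['rim_tab_top','rim_far_top','rim_right_top','rim_left_top']:
    for q in pinpoint('wrist',n)[:2]: print(n,q['at'],round(q['conf'],2),onz('wrist',q['at'],71).round(1))
cv2.imwrite('pics/w4.png',im)
```

```text
12.9 [570.16831084 185.93195304  83.59760438] [0.2781543  0.15524488 0.12407695]
rim_tab_top [279.5, 273.0] 0.86 [567.5 181.7  71. ]
rim_left_top [375.8, 381.0] 0.92 [593.5 107.2  71. ]
```

View pics/w4.png

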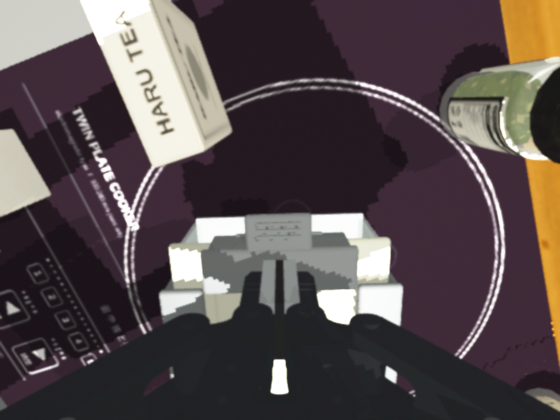

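The tip is over the tab section at about (281,268), perhaps 2 mm too far out. I'll correct that and press.

>>> step_arm(
  targets=[
    {"dp": [-0.012,0,0.02],"angular": [0,0,0],"fingers": 1},
    {"dp": [-0.012,0,0.035],"angular": [0,0,0],"fingers": 1},
    {"dp": [-0.012,0,0.05],"angular": [0,0,0],"fingers": 1},
    {"dp": [-0.012,0,0.062],"angular": [0,0,0],"fingers": 1},
    {"dp": [-0.012,0,0.074],"angular": [0,0,0],"fingers": 1},
    {"dp": [-0.012,0,0.085],"angular": [0,0,0],"fingers": 1},
    {"dp": [-0.012,0,0.092],"angular": [0,0,0],"fingers": 1},
    {"dp": [-0.012,0,0.092],"angular": [0,0,0],"fingers": 1},
  ],
)

```text
time: 14.15
tool_pos: [569.2, 181.2, 65.9]
tcp_rot: [180.0, 0.0, 69.9]
ft_force: [-8.8, -4.5, 17.4]
finger_gap: -0.1
grip_force: 8.8
```

>>> step_arm(
  targets=[
    {"dp": [0,0,0],"angular": [0,0,0],"fingers": 1},
    {"dp": [0,0,-0.08],"angular": [0,0,0],"fingers": 1},
    {"dp": [0,0,-0.2],"angular": [0,0,0],"fingers": 1},
    {"dp": [-0.1,0,-0.33],"angular": [0,0,0],"fingers": 1},
    {"dp": [-0.3,0,-0.46],"angular": [0,0,0],"fingers": 1},
    {"dp": [-0.5,0,-0.56],"angular": [0,0,0],"fingers": 1},
    {"dp": [-0.7,0,-0.6],"angular": [0,0,0],"fingers": 1},
    {"dp": [-0.85,0,-0.6],"angular": [0,0,0],"fingers": 1},
  ],
)

```text
time: 15.15
tool_pos: [510.9, 20.6, 185.6]
tcp_rot: [179.8, -0.0, 69.9]
ft_force: [-0.5, -0.2, 0.1]
finger_gap: 0.4
grip_force: 0.0
```

Run:
```python
from h import *
s=sense();print(s['time'],s['tool_pos'],s['ft_force'])
im=snapshot('wrist')
for n in ['rim_tab_top','rim_far_top','rim_right_top','rim_left_top']:
    for q in pinpoint('wrist',n)[:1]: print(n,q['at'],round(q['conf'],2),onz('wrist',q['at'],66).round(1))
cv2.imwrite('pics/w5.png',im)
```

```text
15.15 [510.92226508  20.60562587 185.64320052] [-0.46812716 -0.21659962  0.08364124]
rim_far_top [283.6, 154.4] 0.72 [525.2  54.2  66. ]
rim_right_top [494.7, 158.5] 0.73 [664.7   0.8  66. ]
rim_left_top [357.7, 46.7] 0.87 [594.5 104.9  66. ]
```

View pics/w5.png

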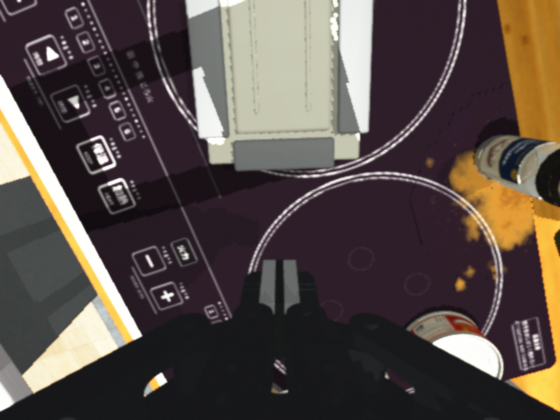

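The box hasn't moved: far is at (525,54) and left at (594,105), within 2–3 mm of the earlier readings. All four sections stopped firmly at z 65.9.

```bash
python3 -c "from bench import hand_in;print(hand_in())"
```

```text
the job is handed in; nothing more can be done
None
```

I pressed all four rim sections down to their stops in the order far, right, left, tab; the box stayed where it was, nothing else looked disturbed, and I handed the job in at about 15 s (no verdict came back).

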